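# Take the twist-lock cap off a specimen canister and keep it in hand

### The job

Take the blue cap off its specimen canister in the grey rack and hold it up for sampling. It is a twist-lock cap and some canisters close left-handed, which cannot be seen, so feel by trying which way it turns, twist it loose while it is still down on the canister, then lift it straight up about 10 cm. Finish while still holding the cap in the gripper, level with its open side down, still and above its canister; do not set it down on the bench or rack, and the white cap, vials, dishes and marker are to be left where they are.

Things in the scene. Friction and masses are not known exactly. Their poses are not given: they have to be found in the camera images.
- blue_cap: Blue cap, round, 56 mm across, 24 mm high, with a straight grip bar across its top. Origin at the centre of its open underside, which starts 75 mm above the work surface on the canister's shoulder; z up, x along the bar. About 60 g, loose, held by two inside lugs under ledges on the neck: locked, it lifts only 2 mm; unlocked, it lifts straight off (18 mm clears the neck).
- blue_grip (a point): Centre of the top of the blue cap's grip bar, 42 mm above the cap's origin, same axes. The bar is 46 mm long (x), 14 mm thick (y), 18 mm high. Turned the wrong way the cap meets a hard stop after 5 to 17 degrees; the right way it turns easily, comes free 57 to 73 degrees from the rack's x axis, hard stop at 75. The right way (left or right) varies and cannot be seen.
- rack: Grey rack fixed to the bench, 140 x 270 x 30 mm, blue strip on its front. Origin at the centre of its underside, x across it, y along it. Two white canisters, 60 mm in diameter, mouths 92 mm up, are fixed in it at x = -20, y = 65 and -65 mm; either may have the blue cap, the other the white. Both grip bars start within 5 degrees of the rack's x axis. Vial holes are at x = 45 mm.
- white_cap: The white cap on the other canister, same shape and size as the blue one, origin and axes likewise. Leave it alone.
- vial_a: Loose white sample vial, 29 mm in diameter, 60 mm high, standing 15 mm deep in a hole of the rack; origin at the centre of its underside. Leave it.
- vial_b: Loose white sample vial with a red cap, 29 mm in diameter, 60 mm high, standing in another hole of the rack; origin at the centre of its underside. Leave it.
- dish_stack: Loose stack of six pink culture dishes, 90 mm in diameter, 90 mm high, on the bench to the left; origin at the centre of its underside. Leave it.
- dish: Single pink culture dish, 90 mm in diameter, 15 mm high, on the bench to the right; origin at the centre of its underside. Leave it.
- marker: White marker pen with a red cap, 130 mm long, 16 mm thick, lying on the bench to the right; origin under its middle, x along it. Leave it.
There are look-alikes about, which are no part of the job. Several things have the shape of the blue_cap; the one meant has the colours described above.

How it is judged:
By the outcome, as a careful person would: the job done as asked, in the order asked, and still so for the second after the job is handed in, while the arm keeps its last pose, push and grip.
It also fails if it takes over 48 s, if anything falls off the work surface, if the arm or the gripper's body presses on something with over 40 N, if the wrist force passes 120 N, or if a joint passes its speed limit or range.

### The arm

A 7-joint arm with a two-finger parallel gripper is mounted at the origin on the work surface. World frame = base frame: x ahead of the robot, y to its left, z up, the work surface at z = 0. Lengths are in m, angles in rad, forces in N, time in s.
With the tool pointing down it reaches from about 0.4 to 0.85 m from the base axis. Payload 4.5 kg.
Tool frame: the origin (TCP) lies on the centre line of the jaws, within the pads' length; the fingertips stand r.tip_reach ahead of it and the grasp point (between the pads) lies 3 mm ahead of it (r.tip_reach is the distance from the TCP to the fingertips, in m); z points along the fingers, y is the line along which they close (so a half turn about z gives the same grasp; the last joint's range is limited). The gripper opens to 88 mm and grips with 3 to 60 N. Pads are 18 mm wide; open, the fingers measure 123 mm over their backs; the gripper's body (75 mm by 187 mm) begins 45 mm behind the grasp point.
Start: joints at [1.137, 0.689, -0.195, 1.565, 0.157, 0.902, -0.215], TCP at [0.282, -0.558, 0.261] pointing down, gripper open.
Joint ranges: [-3.01, 3.01], [-0.46, 2.08], [-1.47, 1.51], [0.13, 2.56], [-1, 4.14], [0.04, 2.09], [-2.66, 2.66]. Speed limits (rad/s): [2.57, 2.57, 3.14, 3.14, 3.14, 3.14, 3.14].

### API

Orientations are given as a unit quaternion [x, y, z, w].
In Python, from plant import readout, eyes, ticket, r gives the robot as it stands. The module is installed in compiled form; this text tells all that it offers.
- The arm moves only by the tool carry_out, never from a script. Its argument "motion" is a list that holds one entry, the list of rows, each a list of 7 numbers: the shift along the tool's x, y, z in mm, then the turn, a rotation vector about the tool's x, y, z in rad, then the opening in per cent of the stroke, from 0 (shut) to 100 (fully open). In form: [[[dx, dy, dz, ax, ay, az, claw], ...]]. A call has 1 to 8 rows; each row shifts and turns the commanded pose from where the row before left it, along the tool's axes as they then stand; what a row does not reach is not made up. A row lasts 1/10 s, in which the tool goes at most 50 mm and 8.59 degrees, less where a joint would pass 70% of its speed; a pose out of reach is approached as far as the arm can. A call is refused whole if a number of a shift passes 50 or a number of a turn 0.15, either way. A call with a gripper value outside its range is refused whole. The fingers move at their own pace and stop on an object; "squeeze" is the grip in N (left out, the last holds). Time passes only in rows, so rows that do not move let the fingers close. It gives the time, the measured TCP pose, the force and the opening at its end, in the units of the state.
- readout.get_state(): the state, without advancing time (a new reading comes with each control period).
- eyes.snapshot(name): name is "scene" or "top"; returns a dict with "pixels" (420x560x3 uint8, red, green, blue), "K" (3x3 intrinsics, pixels), "origin" and "attitude" of the camera in the world. Camera axes: x right, y down, z forward; pixel columns grow to the right and rows downward; lengths in m; the calibration is good to about 2 mm. A picture is of the moment at which its call begins. There is no depth.
- ticket.finish_job(): hands the job in, once; it reports no verdict.
The state is a dict: "clock": time; "q": joint angles; "qd": joint speeds; "joint_torque": joint torques, N m; "tool_pos": TCP position; "eef_rot": TCP orientation; "contact_force": force on the tool from outside, world axes, zero at the start; "moment": the same for the moment, N m; "opening": opening from 0.0 (shut) to 1.0 (fully open).
Only numpy, scipy, OpenCV 4.12 (cv2) and the standard library are available. Lean on these libraries where they do the work, as an engineer would, in place of code of your own. Each camera call takes 0.05 s, during which the arm holds its last target. There are 200 camera calls.

## Working session

There is one attempt and no reset: what is moved stays moved. The work goes in short steps, Python scripts to look and compute and a tool call to move; the robot and the scene stay as the last step left them, time stands still between calls to the robot, and variables do not carry over. Pictures are saved under pics/ and viewed, on a budget of 10 in all, crops included, one or two more only if the job needs it, and the job is handed in when it is done.

Besides the shell and the picture viewer there is one more tool, called after ">>>" by a JSON object that holds its "op" and its "data", one argument or row to a line. carry_out: Moves the arm, as the interface text tells. Its arguments: {"type":"object","properties":{"motion":{"type":"array","items":{"type":"array","items":{"type":"array","items":{"type":"number"}}}},"squeeze":{"type":"number"}},"required":["motion"]}

```bash
mkdir -p pics
cat > h.py <<'E'
import numpy as np, cv2
from scipy.spatial.transform import Rotation as R
from plant import readout, eyes, ticket, r
def snap(n,f=None):
    s=eyes.snapshot(n)
    if f: cv2.imwrite(f'pics/{f}.png',s['pixels'][:,:,::-1])
    return s
def att(s):
    a=np.array(s['attitude'],float)
    return a if a.shape==(3,3) else R.from_quat(a).as_matrix()
def cast(s,uv,z):
    d=att(s)@np.linalg.solve(np.array(s['K']),[uv[0],uv[1],1.]); o=np.array(s['origin'])
    return o+d*(z-o[2])/d[2]
E
python3 - <<'E'
from h import *
for n in('scene','top'):
    s=snap(n,n+'0'); print(n,s['origin'],s['attitude'],s['K'])
print(readout.get_state(), r.tip_reach)
E
```

```text
scene [1.20993298 0.20739398 0.93576459] [ 0.55197111  0.75148706 -0.28613083 -0.2207357 ] [[458.27211005   0.         273.07439572]
 [  0.         458.27211005 210.19454971]
 [  0.           0.           1.        ]]
top [ 0.41706063 -0.03709197  1.27574786] [ 0.71267754 -0.70066822  0.02298877 -0.02502574] [[438.18863844   0.         275.96739032]
 [  0.         438.18863844 210.8212218 ]
 [  0.           0.           1.        ]]
{'clock': 0.1, 'q': array([ 1.13679643,  0.68990961, -0.19453093,  1.56621634,  0.15729456,
        0.90249381, -0.21507307]), 'qd': array([ 0.00047153, -0.00115586,  0.00014001, -0.00074113,  0.00060041,
        0.00141324,  0.00059605]), 'joint_torque': array([-3.70058580e-03, -5.28494167e+01, -1.27164289e+00, -1.53839064e+01,
       -5.26566524e-02,  1.95486500e-03,  1.24661736e-05]), 'tool_pos': array([ 0.28156297, -0.55740173,  0.25999086]), 'eef_rot': array([ 9.72757359e-01,  2.31824183e-01, -2.40634124e-04, -7.82027439e-04]), 'contact_force': array([-0.21189243,  0.11178643,  0.06815447]), 'moment': array([-0.02126712, -0.01621359, -0.02564076]), 'opening': 0.9982313258413149} 0.022
```

View pics/top0.png

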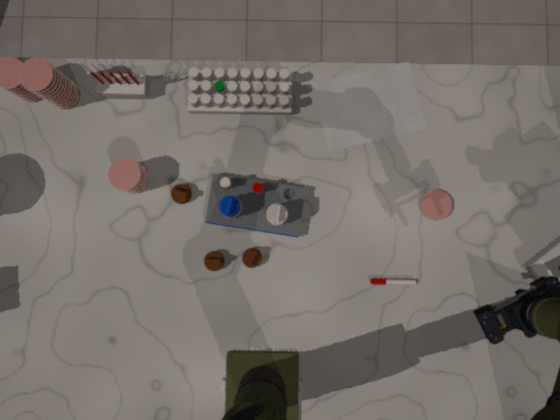

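View pics/scene0.png

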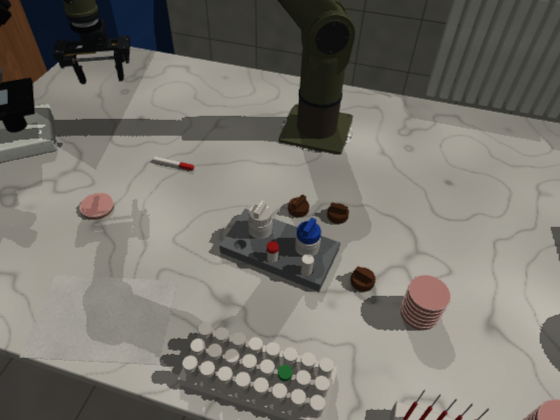

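Run:
```python
from h import *
a=cv2.imread('pics/top0.png')[160:250,190:320]; b=cv2.imread('pics/scene0.png')[190:290,215:345]
a=cv2.resize(a,(780,540),interpolation=cv2.INTER_CUBIC); 
b=cv2.resize(b,(780,600),interpolation=cv2.INTER_CUBIC)
c=np.vstack([cv2.resize(a[:,:],(433,300)),cv2.resize(b,(433,300))])
c=np.hstack([cv2.resize(cv2.imread('pics/top0.png')[185:230,205:250],(400,400),interpolation=cv2.INTER_CUBIC),cv2.resize(cv2.imread('pics/scene0.png')[212:262,285:335],(400,400),interpolation=cv2.INTER_CUBIC)])
cv2.imwrite('pics/crop1.png',np.clip(c*1.5,0,255).astype(np.uint8))
S={n:snap(n) for n in('top','scene')}
for n,s in S.items():
    h=cv2.cvtColor(s['pixels'],cv2.COLOR_RGB2HSV); m=cv2.inRange(h,(105,150,40),(130,255,255))
    k,l,st,ce=cv2.connectedComponentsWithStats(m)
    for i in range(1,k):
        if st[i,4]>15: print(n,st[i],ce[i],cast(s,ce[i],.1))
s=S['top']
# strip line direction at z=.03
h=cv2.cvtColor(s['pixels'],cv2.COLOR_RGB2HSV); m=cv2.inRange(h,(105,100,30),(130,255,255)); m[:221]=0; m[245:]=0
ys,xs=np.nonzero(m); k=(xs>200)&(xs<310); P=np.array([cast(s,(x,y),.02)[:2] for x,y in zip(xs[k],ys[k])])
u,_,v=np.linalg.svd(P-P.mean(0),full_matrices=False); print(len(P),P.mean(0),v[0],np.degrees(np.arctan2(v[0][1],v[0][0])))
```

```text
top [219 196  21  21 328] [229.08231707 205.94817073] [0.50801632 0.093407   0.1       ]
scene [ 110    0   47   50 1764] [135.31689342  21.34920635] [-0.31342275 -0.81001363  0.1       ]
scene [297 218  24  26 448] [308.44196429 231.60714286] [0.51725086 0.09655664 0.1       ]
106 [0.44884001 0.034556  ] [-0.1372521  -0.99053615] -97.88886805629302
```

View pics/crop1.png

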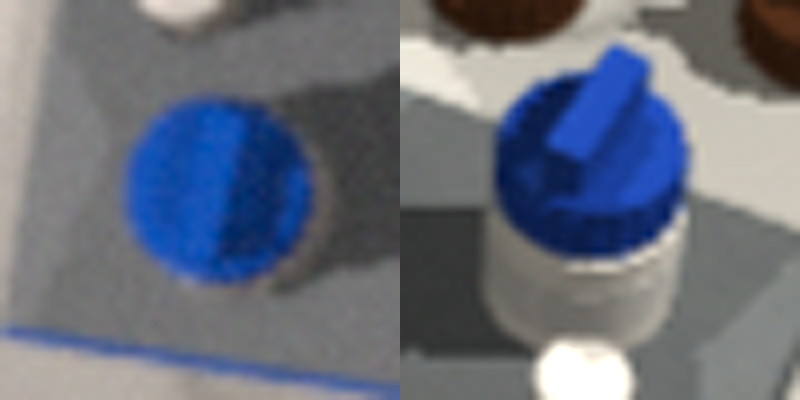

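Run:
```python
from h import *
s=snap('scene'); f=lambda c,r:(284.5+(c-400)/8,211.5+r/8)
e=[cast(s,f(*p),.117) for p in((617,45),(650,70),(585,160),(548,140))]
n,fa=(e[0]+e[1])/2,(e[2]+e[3])/2; d=fa-n; print('bar c',(n+fa)/2,'len',np.linalg.norm(d),'ang',np.degrees(np.arctan2(d[1],d[0])))
t=snap('top'); g=lambda c,r:(204.5+c*45/400,184.5+r*45/400)
A,B=cast(t,g(243,115),.117),cast(t,g(218,250),.117); d=A-B; print('top right edge ang',np.degrees(np.arctan2(d[1],d[0])),A,B)
st=readout.get_state(); M=R.from_quat(st['eef_rot']).as_matrix(); print(M, st['tool_pos'])
```

```text
bar c [0.50912341 0.0959127  0.117     ] len 0.042151475881790405 ang -13.909673674382521
top right edge ang -9.091806355661388 [0.5294982  0.08475167 0.117     ] [0.48895253 0.09124009 0.117     ]
[[ 8.92519758e-01  4.51008232e-01 -2.39511043e-04]
 [ 4.51008295e-01 -8.92519618e-01  4.99853196e-04]
 [ 1.16696016e-05 -5.54150321e-04 -9.99999846e-01]] [ 0.28178451 -0.55768243  0.26045869]
```

>>> {"op": "carry_out", "data": {
  "motion": [
    [[31, -30, 0, 0, 0, 0, 100], [31, -30, 0, 0, 0, 0, 100], [31, -30, 0, 0, 0, 0, 100], [31, -30, 0, 0, 0, 0, 100], [31, -30, 0, 0, 0, 0, 100], [31, -30, 0, 0, 0, 0, 100], [31, -30, 0, 0, 0, 0, 100], [31, -30, 0, 0, 0, 0, 100]]
  ]
}}

```text
clock: 1.1
tool_pos: [0.3955, -0.2302, 0.2609]
eef_rot: [0.973, 0.232, 0.0, 0.0]
contact_force: [0.4, 0.9, 0.2]
opening: 0.999
```

>>> {"op": "carry_out", "data": {
  "motion": [
    [[31, -30, 0, 0, 0, 0, 100], [31, -30, 0, 0, 0, 0, 100], [31, -30, 0, 0, 0, 0, 100], [31, -30, 0, 0, 0, 0, 100], [31, -30, 0, 0, 0, 0, 100], [31, -30, 0, 0, 0, 0, 100], [31, -30, 0, 0, 0, 0, 100], [0, 0, 0, 0, 0, 0, 100]]
  ]
}}

```text
clock: 1.9
tool_pos: [0.496, 0.0612, 0.261]
eef_rot: [0.972, 0.237, 0.002, -0.002]
contact_force: [0.1, 0.4, 0.5]
opening: 1.001
```

```bash
cat > go.py <<'E'
from h import *
import sys
def rep(tgt,yaw):
    st=readout.get_state(); M=R.from_quat(st['eef_rot']).as_matrix()
    print('t',round(st['clock'],2),'pos',st['tool_pos'].round(4),'yaw',np.degrees(np.arctan2(M[1,0],M[0,0])).round(2),'tilt',np.degrees(M[:2,2]).round(2),'q',st['q'].round(3),'F',st['contact_force'].round(2),'Mz',st['moment'].round(3),'op',round(st['opening'],3))
    print('shift tool mm',(M.T@(np.array(tgt)-st['tool_pos'])*1000).round(1),'turn',(R.from_matrix(M).inv()*R.from_matrix(R.from_euler('z',yaw,degrees=True).as_matrix()@np.diag([1,-1,-1]))).as_rotvec().round(3))
a=[float(x) for x in sys.argv[1:]]; rep(a[:3],a[3])
E
python3 go.py .508 .0935 .2 -10
```

```text
t 1.9 pos [0.496  0.0612 0.261 ] yaw 27.41 tilt [0.2  0.29] q [-0.126  0.525 -0.133  1.942  0.1    0.677 -1.412] F [0.12 0.42 0.5 ] Mz [ 0.023 -0.008  0.015] op 1.001
shift tool mm [ 25.2 -22.9  61.2] turn [-0.005 -0.004  0.653]
```

>>> {"op": "carry_out", "data": {
  "motion": [
    [[13, -11, 0, 0, 0, 0, 100], [12, -12, 0, 0, 0, 0, 100], [0, 0, 0, 0, 0, 0.13, 100], [0, 0, 0, 0, 0, 0.13, 100], [0, 0, 0, 0, 0, 0.13, 100], [0, 0, 0, 0, 0, 0.13, 100], [0, 0, 0, 0, 0, 0.13, 100], [0, 0, 0, 0, 0, 0, 100]]
  ]
}}

```text
clock: 2.7
tool_pos: [0.5057, 0.0847, 0.2607]
eef_rot: [0.996, -0.091, -0.0, 0.0]
contact_force: [0.9, 1.0, 0.5]
opening: 0.995
```

```bash
python3 go.py .508 .0935 .124 -10
python3 - <<'E'
from h import *
s=snap('scene'); t=snap('top')
c=np.hstack([cv2.resize(x['pixels'][b[0]:b[0]+100,b[1]:b[1]+100,::-1],(400,400),interpolation=cv2.INTER_CUBIC) for x,b in((t,(150,180)),(s,(160,260)))])
cv2.imwrite('pics/crop2.png',np.clip(c*1.5,0,255).astype(np.uint8))
E
```

```text
t 2.7 pos [0.5057 0.0847 0.2607] yaw -10.5 tilt [-0.   -0.05] q [-0.305  0.543  0.076  1.909 -0.06   0.692 -1.947] F [0.88 0.97 0.46] Mz [0.116 0.088 0.009] op 0.995
shift tool mm [  0.6  -9.2 136.7] turn [ 0.001 -0.    -0.009]
```

View pics/crop2.png

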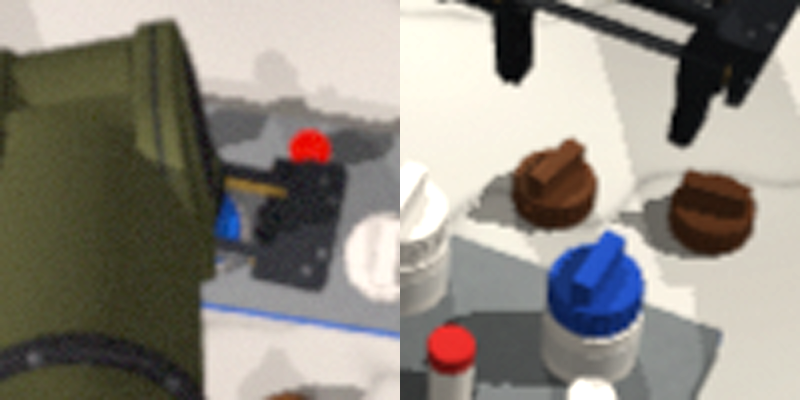

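>>> {"op": "carry_out", "data": {
  "motion": [
    [[0, -3, 0, 0, 0, -0.143, 100], [0, 0, 0, 0, 0, -0.143, 100], [0, 0, 0, 0, 0, -0.143, 100], [0, 0, 0, 0, 0, -0.143, 100], [0, 0, 0, 0, 0, -0.143, 100], [0, 0, 0, 0, 0, -0.143, 100], [0, 0, 0, 0, 0, -0.143, 100], [0, 0, 0, 0, 0, -0.143, 100]]
  ]
}}

```text
clock: 3.6
tool_pos: [0.5065, 0.0878, 0.2608]
eef_rot: [0.885, 0.466, 0.0, 0.0]
contact_force: [-0.3, 0.8, -0.1]
opening: 1.004
```

>>> {"op": "carry_out", "data": {
  "motion": [
    [[0, 0, 0, 0, 0, -0.143, 100], [0, 0, 0, 0, 0, -0.143, 100], [0, 0, 0, 0, 0, -0.143, 100], [0, 0, 0, 0, 0, -0.143, 100], [0, 0, 0, 0, 0, -0.143, 100], [0, 0, 0, 0, 0, -0.143, 100], [0, 0, 0, 0, 0, -0.143, 100], [0, 0, 0, 0, 0, -0.143, 100]]
  ]
}}

```text
clock: 4.4
tool_pos: [0.5066, 0.0877, 0.2609]
eef_rot: [0.492, 0.871, 0.0, 0.0]
contact_force: [1.1, 0.6, -0.0]
opening: 1.001
```

>>> {"op": "carry_out", "data": {
  "motion": [
    [[0, 0, 0, 0, 0, -0.143, 100], [0, 0, 0, 0, 0, -0.143, 100], [0, 0, 0, 0, 0, -0.143, 100], [0, 0, 0, 0, 0, -0.143, 100], [0, 0, 0, 0, 0, -0.143, 100], [0, 0, 0, 0, 0, -0.143, 100], [0, 0, 0, 0, 0, 0, 100], [0, 0, 0, 0, 0, 0, 100]]
  ]
}}

```text
clock: 5.2
tool_pos: [0.5066, 0.0878, 0.2607]
eef_rot: [0.09, 0.996, 0.0, 0.0]
contact_force: [0.6, -0.6, 1.0]
opening: 1.0
```

```bash
python3 go.py .508 .0935 .124 170
```

```text
t 5.2 pos [0.5066 0.0878 0.2607] yaw 169.66 tilt [0.01 0.01] q [ 0.252  0.66  -0.854  1.877  0.632  0.898  0.478] F [ 0.64 -0.62  1.  ] Mz [ 0.066 -0.133 -0.041] op 1.0
shift tool mm [ -0.4   5.8 136.7] turn [ 0.     0.    -0.006]
```

>>> {"op": "carry_out", "data": {
  "motion": [
    [[0, 3, 30, 0, 0, 0, 100], [0, 3, 30, 0, 0, 0, 100], [0, 0, 30, 0, 0, 0, 100], [0, 0, 20, 0, 0, 0, 100], [0, 0, 15, 0, 0, 0, 100], [0, 0, 0, 0, 0, 0, 100], [0, 0, 0, 0, 0, 0, 100]]
  ]
}}

```text
clock: 5.9
tool_pos: [0.5077, 0.0943, 0.1361]
eef_rot: [0.089, 0.996, -0.0, 0.0]
contact_force: [-0.2, -0.2, -0.7]
opening: 1.002
```

```bash
python3 go.py .508 .0935 .124 170
python3 - <<'E'
from h import *
s=snap('scene')
c=cv2.resize(s['pixels'][180:270,250:360,::-1],(770,600),interpolation=cv2.INTER_CUBIC)
cv2.imwrite('pics/crop3.png',np.clip(c*1.5,0,255).astype(np.uint8))
E
```

```text
t 5.9 pos [0.5077 0.0943 0.1361] yaw 169.76 tilt [ 0.02 -0.  ] q [ 0.127  0.829 -0.676  1.983  0.872  0.647  0.263] F [-0.23 -0.18 -0.75] Mz [ 0.081 -0.067  0.036] op 1.002
shift tool mm [-0.4 -0.7 12.1] turn [-0.     0.    -0.004]
```

View pics/crop3.png

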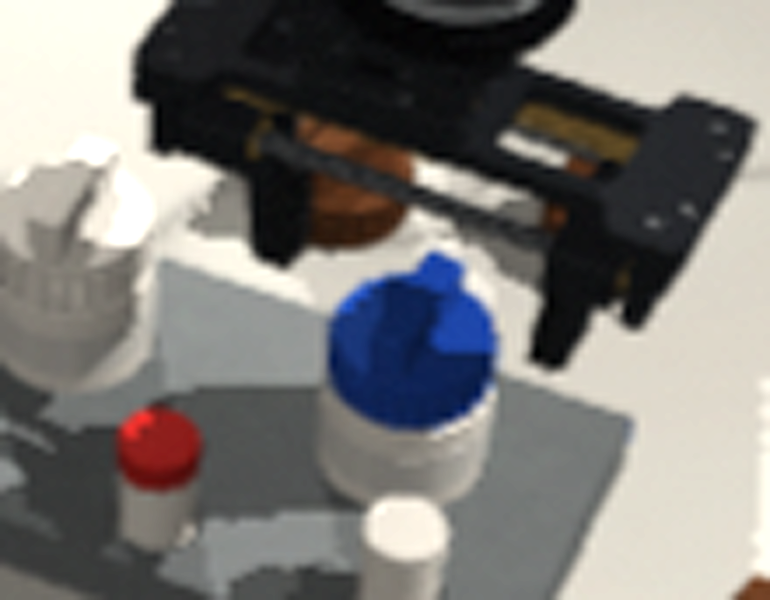

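>>> {"op": "carry_out", "data": {
  "motion": [
    [[0, 0, 6, 0, 0, 0, 100], [0, 0, 5, 0, 0, 0, 100], [0, 0, 0, 0, 0, 0, 40], [0, 0, 0, 0, 0, 0, 25], [0, 0, 0, 0, 0, 0, 0], [0, 0, 0, 0, 0, 0, 0], [0, 0, 0, 0, 0, 0, 0], [0, 0, 0, 0, 0, 0, 0]]
  ],
  "squeeze": 10
}}

```text
clock: 6.75
tool_pos: [0.5076, 0.0942, 0.1248]
eef_rot: [0.089, 0.996, 0.0, 0.0]
contact_force: [0.1, 0.2, 0.1]
opening: 0.477
```

>>> {"op": "carry_out", "data": {
  "motion": [
    [[0, 0, 0, 0, 0, 0, 0], [0, 0, 0, 0, 0, 0, 0], [0, 0, 0, 0, 0, 0, 0]]
  ]
}}

```text
clock: 7.05
tool_pos: [0.5075, 0.0941, 0.1247]
eef_rot: [0.089, 0.996, -0.0, 0.0]
contact_force: [-0.0, 0.4, -0.2]
opening: 0.206
```

```bash
python3 go.py .508 .0935 .124 170
```

```text
t 7.05 pos [0.5075 0.0941 0.1247] yaw 169.82 tilt [ 0. -0.] q [ 0.116  0.845 -0.657  1.99   0.897  0.625  0.242] F [-0.04  0.36 -0.25] Mz [-0.031 -0.157  0.012] op 0.206
shift tool mm [-0.6 -0.5  0.7] turn [-0.     0.    -0.003]
```

>>> {"op": "carry_out", "data": {
  "motion": [
    [[0, 0, 0, 0, 0, 0, 0], [0, 0, 0, 0, 0, 0, 0], [0, 0, 0, 0, 0, 0, 0]]
  ]
}}

```text
clock: 7.35
tool_pos: [0.5075, 0.0942, 0.1247]
eef_rot: [0.089, 0.996, 0.0, 0.0]
contact_force: [0.9, 0.4, -0.4]
opening: 0.156
```

```bash
python3 go.py .508 .0935 .124 170
```

```text
t 7.35 pos [0.5075 0.0942 0.1247] yaw 169.82 tilt [0. 0.] q [ 0.116  0.845 -0.658  1.99   0.897  0.625  0.242] F [ 0.94  0.42 -0.4 ] Mz [ 0.095 -0.146  0.03 ] op 0.156
shift tool mm [-0.6 -0.6  0.7] turn [ 0.    -0.    -0.003]
```

>>> {"op": "carry_out", "data": {
  "motion": [
    [[0, 0, 0, 0, 0, 0, 0], [0, 0, 0, 0, 0, -0.04, 0], [0, 0, 0, 0, 0, -0.04, 0], [0, 0, 0, 0, 0, -0.04, 0], [0, 0, 0, 0, 0, 0, 0]]
  ],
  "squeeze": 20
}}

```text
clock: 7.85
tool_pos: [0.5076, 0.0941, 0.1247]
eef_rot: [0.029, 1.0, 0.0, 0.0]
contact_force: [-0.4, 0.1, -0.9]
opening: 0.157
```

```bash
python3 go.py .508 .0935 .124 170
```

```text
t 7.85 pos [0.5076 0.0941 0.1247] yaw 176.69 tilt [0. 0.] q [ 0.133  0.854 -0.688  1.989  0.92   0.645  0.341] F [-0.41  0.08 -0.87] Mz [ 0.101 -0.08   0.024] op 0.157
shift tool mm [-0.5 -0.6  0.7] turn [0.    0.    0.117]
```

No resistance over 7°; continue the same way.

>>> {"op": "carry_out", "data": {
  "motion": [
    [[0, 0, 0, 0, 0, -0.04, 0], [0, 0, 0, 0, 0, -0.04, 0], [0, 0, 0, 0, 0, -0.04, 0], [0, 0, 0, 0, 0, 0, 0]]
  ]
}}

```text
clock: 8.25
tool_pos: [0.5075, 0.094, 0.1247]
eef_rot: [-0.031, 1.0, -0.0, 0.0]
contact_force: [-0.8, -0.6, 0.4]
opening: 0.155
```

```bash
python3 go.py .508 .0935 .124 170
```

```text
t 8.25 pos [0.5075 0.094  0.1247] yaw -176.49 tilt [ 0.   -0.01] q [ 0.148  0.862 -0.717  1.988  0.942  0.665  0.44 ] F [-0.81 -0.57  0.39] Mz [-0.009 -0.167 -0.044] op 0.155
shift tool mm [-0.4 -0.5  0.7] turn [-0.     0.     0.236]
```

>>> {"op": "carry_out", "data": {
  "motion": [
    [[0, 0, 0, 0, 0, -0.05, 0], [0, 0, 0, 0, 0, -0.05, 0], [0, 0, 0, 0, 0, -0.05, 0], [0, 0, 0, 0, 0, 0, 0]]
  ]
}}

```text
clock: 8.65
tool_pos: [0.5075, 0.094, 0.1247]
eef_rot: [-0.105, 0.994, -0.0, 0.0]
contact_force: [-1.0, 0.1, 0.3]
opening: 0.16
```

```bash
python3 go.py .508 .0935 .124 170
python3 - <<'E'
from h import *
s=snap('scene')
c=cv2.resize(s['pixels'][180:270,250:360,::-1],(770,600),interpolation=cv2.INTER_CUBIC)
cv2.imwrite('pics/crop4.png',np.clip(c*1.5,0,255).astype(np.uint8))
E
```

```text
t 8.65 pos [0.5075 0.094  0.1247] yaw -167.91 tilt [ 0.   -0.01] q [ 0.167  0.873 -0.752  1.987  0.967  0.69   0.566] F [-0.99  0.12  0.31] Mz [ 0.066 -0.156 -0.003] op 0.16
shift tool mm [-0.3 -0.6  0.7] turn [-0.     0.     0.385]
```

View pics/crop4.png

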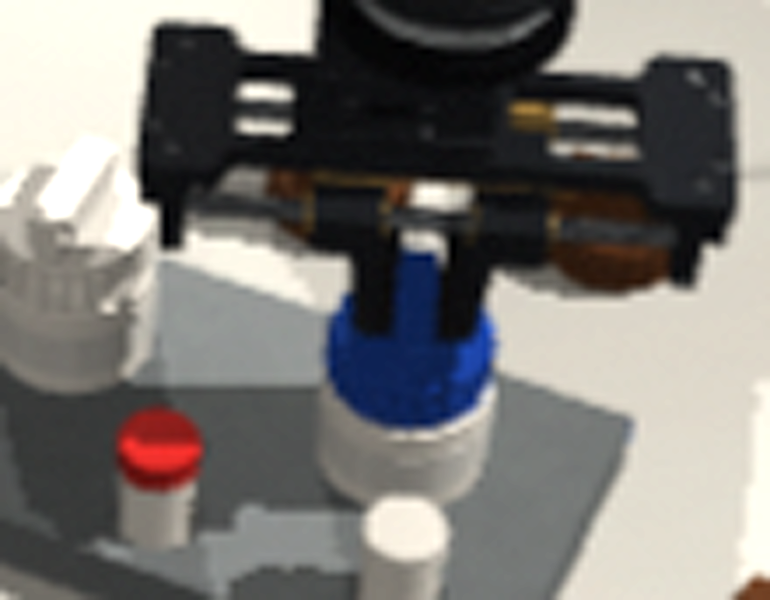

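>>> {"op": "carry_out", "data": {
  "motion": [
    [[0, 0, 0, 0, 0, -0.11, 0], [0, 0, 0, 0, 0, -0.11, 0], [0, 0, 0, 0, 0, -0.11, 0], [0, 0, 0, 0, 0, -0.11, 0], [0, 0, 0, 0, 0, -0.11, 0], [0, 0, 0, 0, 0, -0.11, 0], [0, 0, 0, 0, 0, -0.11, 0], [0, 0, 0, 0, 0, 0, 0]]
  ]
}}

```text
clock: 9.5
tool_pos: [0.5076, 0.0941, 0.1247]
eef_rot: [-0.471, 0.882, 0.0, 0.0]
contact_force: [1.0, -1.3, 2.4]
opening: 0.156
```

```bash
python3 go.py .508 .0935 .124 -114
```

```text
t 9.5 pos [0.5076 0.0941 0.1247] yaw -123.81 tilt [0. 0.] q [ 0.248  0.933 -0.919  1.983  1.07   0.816  1.241] F [ 0.95 -1.26  2.37] Mz [ 0.021 -0.167  0.025] op 0.156
shift tool mm [ 0.2 -0.6  0.7] turn [-0.     0.    -0.171]
```

>>> {"op": "carry_out", "data": {
  "motion": [
    [[0, 0, 0, 0, 0, -0.04, 0], [0, 0, 0, 0, 0, -0.04, 0], [0, 0, 0, 0, 0, -0.04, 0], [0, 0, 0, 0, 0, -0.03, 0], [0, 0, 0, 0, 0, 0, 0]]
  ]
}}

```text
clock: 10.0
tool_pos: [0.5077, 0.094, 0.1247]
eef_rot: [-0.535, 0.845, -0.0, -0.0]
contact_force: [0.7, -1.1, 1.4]
opening: 0.157
```

```bash
python3 go.py .508 .0935 .124 -114
```

```text
t 10.0 pos [0.5077 0.094  0.1247] yaw -115.25 tilt [ 0.01 -0.02] q [ 0.261  0.945 -0.947  1.982  1.085  0.839  1.377] F [ 0.66 -1.07  1.4 ] Mz [ 0.026 -0.143 -0.045] op 0.157
shift tool mm [ 0.3 -0.5  0.7] turn [-0.    -0.    -0.022]
```

>>> {"op": "carry_out", "data": {
  "motion": [
    [[0, 0, 0, 0, 0, -0.02, 0], [0, 0, 0, 0, 0, -0.015, 0], [0, 0, 0, 0, 0, 0, 0], [0, 0, 0, 0, 0, 0, 0]]
  ]
}}

```text
clock: 10.4
tool_pos: [0.508, 0.094, 0.1248]
eef_rot: [-0.551, 0.835, -0.0, 0.0]
contact_force: [3.4, -1.3, 0.2]
opening: 0.157
```

```bash
python3 go.py .508 .0935 .124 -114
```

```text
t 10.4 pos [0.508  0.094  0.1248] yaw -113.17 tilt [ 0.05 -0.01] q [ 0.264  0.948 -0.953  1.982  1.089  0.844  1.41 ] F [ 3.36 -1.32  0.16] Mz [-0.069 -0.608 -0.018] op 0.157
shift tool mm [ 0.4 -0.2  0.8] turn [-0.001  0.     0.015]
```

>>> {"op": "carry_out", "data": {
  "motion": [
    [[0, 0, 0, 0, 0, 0.01, 0], [0, 0, -2, 0, 0, 0, 0], [0, 0, -2, 0, 0, 0, 0], [0, 0, -2, 0, 0, 0, 0], [0, 0, 0, 0, 0, 0, 0]]
  ]
}}

```text
clock: 10.9
tool_pos: [0.5077, 0.0941, 0.131]
eef_rot: [-0.547, 0.837, -0.0, 0.0]
contact_force: [2.7, -0.1, -0.2]
opening: 0.158
```

```bash
python3 go.py .508 .094 .224 -114
```

```text
t 10.9 pos [0.5077 0.0941 0.131 ] yaw -113.71 tilt [ 0.03 -0.01] q [ 0.268  0.938 -0.96   1.979  1.073  0.851  1.412] F [ 2.74 -0.15 -0.22] Mz [-0.052 -0.727 -0.038] op 0.158
shift tool mm [ -0.   -0.4 -93. ] turn [-0.     0.     0.005]
```

>>> {"op": "carry_out", "data": {
  "motion": [
    [[0, 0, -5, 0, 0, 0, 0], [0, 0, -5, 0, 0, 0, 0], [0, 0, -5, 0, 0, 0, 0], [0, 0, -5, 0, 0, 0, 0], [0, 0, 0, 0, 0, 0, 0]]
  ]
}}

```text
clock: 11.4
tool_pos: [0.5074, 0.0945, 0.1515]
eef_rot: [-0.547, 0.837, 0.0, 0.0]
contact_force: [-0.0, -0.1, 0.1]
opening: 0.156
```

>>> {"op": "carry_out", "data": {
  "motion": [
    [[0, 0, -12, 0, 0, 0, 0], [0, 0, -12, 0, 0, 0, 0], [0, 0, -12, 0, 0, 0, 0], [0, 0, -12, 0, 0, 0, 0], [0, 0, -12, 0, 0, 0, 0], [0, 0, -12, 0, 0, 0, 0], [0, 0, 0, 0, 0, 0, 0], [0, 0, 0, 0, 0, 0, 0]]
  ]
}}

```text
clock: 12.2
tool_pos: [0.5076, 0.0939, 0.2229]
eef_rot: [-0.547, 0.837, -0.0, 0.0]
contact_force: [0.3, -0.4, -1.5]
opening: 0.155
```

```bash
python3 go.py .5075 .0935 .225 -114
python3 - <<'E'
from h import *
s=snap('scene'); t=snap('top','top5')
c=cv2.resize(s['pixels'][140:290,200:400,::-1],(800,600),interpolation=cv2.INTER_CUBIC)
cv2.imwrite('pics/crop5.png',np.clip(c*1.5,0,255).astype(np.uint8))
E
```

```text
t 12.2 pos [0.5076 0.0939 0.2229] yaw -113.71 tilt [ 0.03 -0.02] q [ 0.334  0.813 -1.08   1.908  0.876  0.988  1.569] F [ 0.35 -0.36 -1.53] Mz [0.09  0.001 0.047] op 0.155
shift tool mm [ 0.4 -0.1 -2.1] turn [-0.001 -0.     0.005]
```

View pics/crop5.png

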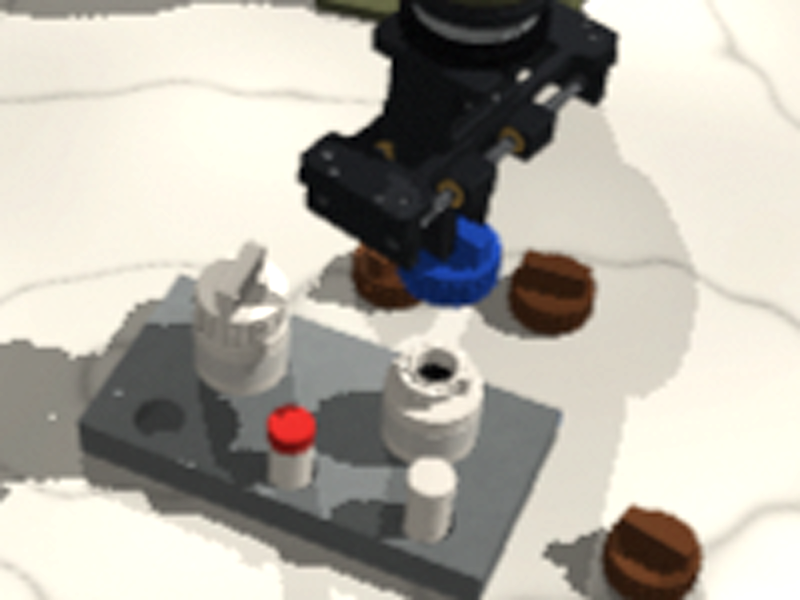

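>>> {"op": "carry_out", "data": {
  "motion": [
    [[0, 0, -2, 0, 0, 0, 0], [0, 0, 0, 0, 0, 0, 0], [0, 0, 0, 0, 0, 0, 0], [0, 0, 0, 0, 0, 0, 0], [0, 0, 0, 0, 0, 0, 0]]
  ]
}}

```text
clock: 12.8
tool_pos: [0.5075, 0.0941, 0.2246]
eef_rot: [-0.547, 0.837, -0.0, -0.0]
contact_force: [0.3, 0.3, -0.9]
opening: 0.157
```

```bash
python3 go.py .5075 .0935 .225 -114
python3 - <<'E'
from h import *
s=snap('scene')
h=cv2.cvtColor(s['pixels'],cv2.COLOR_RGB2HSV); m=cv2.inRange(h,(105,150,40),(130,255,255)); m[:150]=0
ys,xs=np.nonzero(m); print('blue px',len(xs),xs.mean(),ys.mean(),cast(s,(xs.mean(),ys.mean()),.195), 'qd',np.abs(readout.get_state()['qd']).max())
ticket.finish_job()
E
```

```text
t 12.8 pos [0.5075 0.0941 0.2246] yaw -113.69 tilt [-0.01 -0.01] q [ 0.336  0.811 -1.082  1.906  0.872  0.991  1.573] F [ 0.29  0.26 -0.85] Mz [ 0.136 -0.025  0.012] op 0.157
shift tool mm [ 0.6 -0.3 -0.4] turn [ 0.    -0.     0.005]
blue px 331 314.28398791540786 205.98791540785498 [0.52057516 0.10356188 0.195     ] qd 0.001550593897996425
the job is handed in; nothing more can be done
```

The blue cap is off its canister. The arm is holding it about 100 mm above the canister, open side down, and I handed the job in at about 12.8 s.

- **Twist:** I gripped the bar at 20 N and turned the cap counter-clockwise, seen from above. It moved freely past the 17° limit where a wrong-way stop would have shown. I felt light resistance near 75° from the rack's x axis, took it as the stop and backed off slightly.
- **Lift:** I then lifted it straight up.
- **Last checks:**
  - The gripper is open about 14 mm, which matches the bar's thickness.
  - The downward force is about 0.9 N, in line with a 60 g cap given the sensor noise.
  - Tool tilt is about 0.01°, and the arm is still.
  - The last picture viewed, taken just before the final 2 mm of lift, shows the cap clear above the open canister. The white cap and vials are in place; the dishes and marker were outside that crop, but the arm did not go near them after leaving its start.
- **Disagreement:** the final position estimate from the camera was about 16 mm off the tool position. It came from the cap's visible blue pixels, partly hidden by the fingers, projected onto an assumed height. I trusted the tool position and the picture instead.

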